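# Lay out the glaze sample tiles

### The job

Four glaze sample tiles lie in a crossed pile: take it apart and lay each one, glaze up, centred on and lined up along the cork pad of the plaque whose round chip has the same colour. Clear the two upper tiles onto their plaques first, without shifting the lower two meanwhile. Set every tile down, do not drop it, and leave the pinch pots alone.

Things in the scene. Friction and masses are not known exactly. Their poses are not given: they have to be found in the camera images.
- blue_tile: loose fired clay sample bar 130 x 36 x 12 mm, about 110 g, top glazed blue but for 26 mm of bare terracotta with a dark hole at its -x end; a lower tile, flat on a fixed thin board (its top 8 mm above the table) beside the other lower one, 90 mm apart centre to centre (which side varies). Origin: centre of the underside; x along its length, y across, z up out of the glaze
- blue_pad (a point): place for the blue tile: top centre of a cork pad (140 x 46 mm, top 10 mm above the table) on a fixed wooden plaque 194 x 64 x 8 mm with a round blue chip (30 mm across, 2 mm above the cork) near one end. x along the plaque's length, y across it, z up; the chip's centre lies at x = -93 mm. The four plaques change places.
- green_tile: loose fired clay sample bar 130 x 36 x 12 mm, about 110 g, top glazed green but for 26 mm of bare terracotta with a dark hole at its -x end; a lower tile, flat on a fixed thin board (its top 8 mm above the table) beside the other lower one, 90 mm apart centre to centre (which side varies). Origin: centre of the underside; x along its length, y across, z up out of the glaze
- green_pad (a point): place for the green tile: top centre of a cork pad (140 x 46 mm, top 10 mm above the table) on a fixed wooden plaque 194 x 64 x 8 mm with a round green chip (30 mm across, 2 mm above the cork) near one end. x along the plaque's length, y across it, z up; the chip's centre lies at x = -93 mm. The four plaques change places.
- yellow_tile: loose fired clay sample bar 130 x 36 x 12 mm, about 110 g, top glazed yellow but for 26 mm of bare terracotta with a dark hole at its -x end; an upper tile, beside the other upper one 90 mm apart, across the ends of both lower tiles like a # sign (which side varies). Origin: centre of the underside; x along its length, y across, z up out of the glaze
- yellow_pad (a point): place for the yellow tile: top centre of a cork pad (140 x 46 mm, top 10 mm above the table) on a fixed wooden plaque 194 x 64 x 8 mm with a round yellow chip (30 mm across, 2 mm above the cork) near one end. x along the plaque's length, y across it, z up; the chip's centre lies at x = -93 mm. The four plaques change places.
- white_tile: loose fired clay sample bar 130 x 36 x 12 mm, about 110 g, top glazed white but for 26 mm of bare terracotta with a dark hole at its -x end; an upper tile, beside the other upper one 90 mm apart, across the ends of both lower tiles like a # sign (which side varies). Origin: centre of the underside; x along its length, y across, z up out of the glaze
- white_pad (a point): place for the white tile: top centre of a cork pad (140 x 46 mm, top 10 mm above the table) on a fixed wooden plaque 194 x 64 x 8 mm with a round white chip (30 mm across, 2 mm above the cork) near one end. x along the plaque's length, y across it, z up; the chip's centre lies at x = -93 mm. The four plaques change places.
- big_pinch_pot: bystander: loose grey clay pinch pot 78 x 85 x 52 mm, upright; origin: centre of its underside
- small_pinch_pot: bystander: loose smaller grey clay pinch pot 58 x 64 x 36 mm, upright; origin: centre of its underside

How it is judged:
By the outcome, as a careful person would: the job done as asked, in the order asked, and still so for the second after the job is handed in, with the robot touching nothing.
It also fails if it takes over 120 s, if anything falls off the work surface, if the arm or the gripper's body presses on something with over 40 N, if the wrist force passes 120 N, or if a joint passes its speed limit or range.

### The arm

A 6-joint arm with a two-finger parallel gripper is mounted at the origin on a cart in front of the work surface, level with it; the furniture and walls round the work are solid. World frame = base frame: x ahead of the robot, y to its left, z up, the work surface at z = 0. Lengths are in m, angles in rad, forces in N, time in s.
With the tool pointing down it reaches from about 0.35 to 0.975 m from the base axis. Payload 4.9 kg.
Tool frame: the origin (TCP) lies on the centre line of the jaws, within the pads' length; the fingertips stand 14 mm ahead of it and the grasp point (between the pads) lies 5 mm behind it; x points along the fingers, z is the direction in which the jaws open and shut, and the axes are right-handed (so a half turn about x gives the same grasp; the last joint's range is limited). The gripper opens to 85 mm and grips with 20 to 120 N. Pads are 22 mm wide; open, the fingers measure 114 mm over their backs; the gripper's body (76 mm by 85 mm) begins 54 mm behind the grasp point. The pads swing forward as they close: fully open they stand 13 mm farther back than shut.
Start: joints at [1.215, 0.053, 1.613, -0, 1.476, -0.119], TCP at [0.147, 0.608, 0.221] pointing down, gripper open.
Joint ranges: [-3.01, 3.01], [-1.01, 2.22], [0.06, 2.58], [-1.02, 4.17], [0.09, 2.62], [-3.14, 3.14]. Speed limits (rad/s): [2.57, 2.57, 3.14, 3.14, 3.14, 3.14].

### API

Orientations are given as a rotation vector (axis times angle).
In Python, from station import ctrl gives the robot as it stands.
- The arm moves only by the tool move_arm, never from a script. Its argument "increments" is a list that holds one entry, the list of rows, each a list of 4 numbers: the shift along the tool's x, y, z in units of 25 cm (1.0 is 25 cm), then the turn about the tool's x in units of 90 degrees (1.0 is 90 degrees). A call has 1 to 20 rows; each row shifts and turns the commanded pose from where the row before left it, along the tool's axes as they then stand; what a row does not reach is not made up. A row lasts 1/12 s, in which the tool goes at most 41.7 mm and 7.16 degrees, less where a joint would pass 70% of its speed; a pose out of reach is approached as far as the arm can. A call with a number of a shift or a turn outside -1 to 1 is refused whole. A call with a gripper value outside its range is refused whole. "gripper" is the closure, from 0 (fully open) to 1 (shut), set as the call begins (left out, the last holds). The fingers move at their own pace and stop on an object; "squeeze" is the grip in N (left out, the last holds). Time passes only in rows, so rows that do not move let the fingers close. It gives the time, the measured TCP pose, the force and the opening at its end, in the units of the state.
- ctrl.get_obs(): the state, without advancing time (a new reading comes with each control period).
- ctrl.get_image(name): name is "scene" or "side" or "wrist"; returns a dict with "pixels" (384x512x3 uint8, red, green, blue), "depth" (384x512 float32, m along the optical axis (not along the pixel's ray), 0 where there is no reading), "K" (3x3 intrinsics, pixels), "k1" (the pictures are not rectified: a ray, as slopes to the right and down, at radius r is drawn at 1 + k1 r^2 times it, then the intrinsics apply), "extrinsics" (4x4, takes a point from camera to world coordinates); the wrist camera has in their place "tool_from_camera" (4x4, takes a point from camera to tool coordinates, whose origin is the TCP and whose axes are the tool frame's). Camera axes: x right, y up, looking along -z (the intrinsics and any distortion apply to the point x, -y, -z); pixel columns grow to the right and rows downward; lengths in m; the calibration is good to about 2 mm. A picture is of the moment at which its call begins: read the wrist's pose just before it.
- ctrl.finish_job(): hands the job in, once; it reports no verdict.
Trained networks look in the newest picture that a camera, given by its name, has taken for a name from the list of things; names that differ only in an ending like _2 or _b are one class to them, and where a whole thing is asked for, a point or a joint stands for the part that bears it (a point fixed in the world has none). Each returns a list of dicts, best first, with "score" (0 to 1); they miss things now and then, are a little off and sometimes report something else, mostly with a low value. They report only what shows in the picture. A call takes as long as a camera call.
- ctrl.trace(camera, target): "region" (384x512 bool, what is visible of it) and "pixel" ([row, column] in pixels, amid what is visible of it).
The state is a dict: "t": time; "q": joint angles; "dq": joint speeds; "effort": joint torques, N m; "tool_pos": TCP position; "tool_rot": TCP orientation; "contact_force": force on the tool from outside, world axes, zero at the start; "wrist_torque": the same for the moment, N m; "opening": finger opening in m.
Only numpy, scipy, OpenCV 4.12 (cv2) and the standard library are available. Lean on these libraries where they do the work, as an engineer would, in place of code of your own. Each camera call takes 0.05 s, during which the arm holds its last target. There are 200 camera calls.

## Working session

There is one attempt and no reset: what is moved stays moved. The work goes in short steps, Python scripts to look and compute and a tool call to move; the robot and the scene stay as the last step left them, time stands still between calls to the robot, and variables do not carry over. Pictures are saved under pics/ and viewed, about 12 in all and at most 16, crops included, and the job is handed in when it is done.

Besides the shell and the picture viewer there is one more tool, called after "Emit:" by a JSON object that holds its "method" and its "body", one argument or row to a line. move_arm: Moves the arm, as the interface text tells. Shifts and turns lie within -1 to 1; 1 stands for 25 cm of shift or 90 degrees of turn. Its arguments: {"type":"object","properties":{"increments":{"type":"array","items":{"type":"array","items":{"type":"array","items":{"type":"number","minimum":-1,"maximum":1}}}},"gripper":{"type":"number"},"squeeze":{"type":"number"}},"required":["increments"]}

```bash
ls; mkdir -p pics; cat > h.py <<'E'
import numpy as np, cv2
from scipy.spatial.transform import Rotation as R
from station import ctrl
def img(n):
    o=ctrl.get_obs(); d=ctrl.get_image(n)
    if n=='wrist':
        T=np.eye(4);T[:3,:3]=R.from_rotvec(o['tool_rot']).as_matrix();T[:3,3]=o['tool_pos']
        d['extrinsics']=T@np.array(d['tool_from_camera'])
    return d
def cloud(d):
    K=np.array(d['K']);k=d['k1'];h,w=d['depth'].shape
    g=np.stack(np.meshgrid(np.arange(w),np.arange(h)),-1).reshape(-1,1,2).astype(np.float64)
    r=cv2.undistortPoints(g,K,np.array([k,0,0,0.])).reshape(h,w,2)
    z=d['depth']; P=np.stack([r[...,0]*z,-r[...,1]*z,-z],-1); E=np.array(d['extrinsics'])
    return P@E[:3,:3].T+E[:3,3]
def save(d,n): cv2.imwrite('pics/'+n+'.png',cv2.cvtColor(d['pixels'],cv2.COLOR_RGB2BGR))
E
python3 - <<'E'
from h import *
o=ctrl.get_obs();print(o['t'],o['tool_pos'],R.from_rotvec(o['tool_rot']).as_matrix().round(3),o['opening'])
for n in ['scene','side','wrist']:
    d=img(n);save(d,n+'0');P=cloud(d);print(n,d['k1'],np.array(d['extrinsics']).round(2)[:3,3])
    for t in ['blue','green','yellow','white']:
        for s in ['_tile','_pad']:
            for q in ctrl.trace(n,t+s)[:2]:
                m=q['region']&(d['depth']>0)
                if m.sum()>5: print(n,t+s,round(q['score'],2),np.round(q['pixel']),m.sum(),np.median(P[m],0).round(3))
E
```

```text
pics
0.0 [0.14639115 0.60696681 0.21958536] [[-0.001 -0.972  0.235]
 [-0.002  0.235  0.972]
 [-1.     0.    -0.002]] 0.08551449639798232
scene -0.03985382778442527 [ 0.32 -0.51  0.77]
scene blue_tile 0.84 [214. 205.] 315 [ 0.495 -0.013  0.02 ]
scene blue_pad 0.6 [268. 252.] 2118 [ 0.519 -0.212  0.009]
scene green_tile 0.61 [189. 197.] 213 [0.519 0.077 0.019]
scene green_tile 0.15 [269. 253.] 2130 [ 0.519 -0.212  0.009]
scene green_pad 0.84 [345. 254.] 2956 [ 0.432 -0.354  0.009]
scene yellow_tile 0.6 [193. 215.] 591 [0.549 0.022 0.031]
scene yellow_pad 0.68 [166. 168.] 1133 [0.497 0.2   0.008]
scene white_tile 0.72 [201. 184.] 610 [0.467 0.039 0.032]
scene white_tile 0.6 [205. 332.] 294 [ 0.798 -0.161  0.022]
scene white_pad 0.63 [142. 133.] 948 [0.429 0.344 0.009]
side -0.16866376142017683 [0.04 1.2  0.7 ]
side blue_pad 0.62 [183. 312.] 606 [ 0.523 -0.198  0.009]
side green_tile 0.52 [219. 277.] 279 [0.524 0.094 0.018]
side green_pad 0.84 [169. 341.] 257 [ 0.471 -0.339  0.007]
side yellow_tile 0.78 [206. 278.] 370 [0.551 0.033 0.032]
side white_tile 0.71 [217. 300.] 323 [0.467 0.061 0.032]
side white_pad 0.89 [282. 260.] 1451 [0.436 0.36  0.008]
wrist 0.014550928864514267 [0.07 0.63 0.37]
wrist green_pad 0.23 [372.  90.] 594 [0.45  0.233 0.008]
wrist yellow_pad 0.83 [374.  90.] 610 [0.45  0.233 0.008]
```

```bash
python3 - <<'E'
import cv2
a=cv2.imread('pics/scene0.png');cv2.imwrite('pics/s0.png',cv2.resize(a,(800,600),interpolation=cv2.INTER_CUBIC))
E
```

```text
(no output)
```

View pics/s0.png

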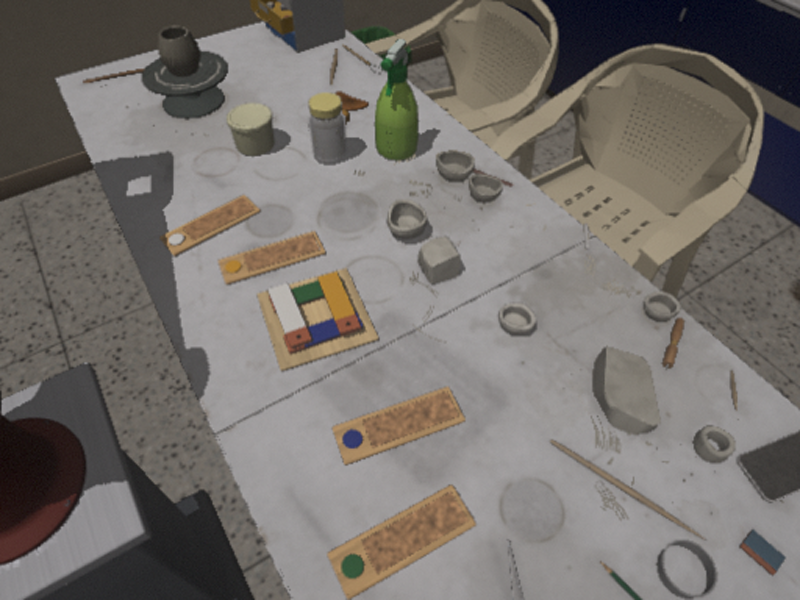

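View pics/side0.png

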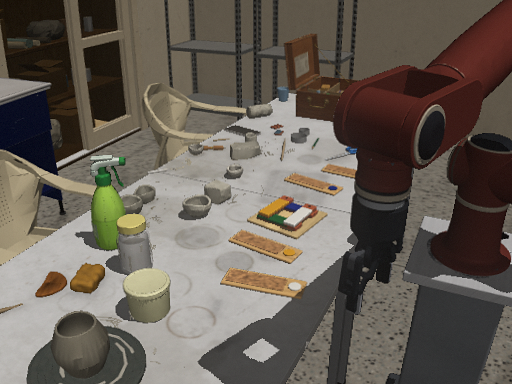

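The scene picture shows white (upper left, at 290,315) and yellow (upper right, at 340,300) lying across green (far) and blue (near). The plaque chips are white (177,240), yellow (232,267), blue (352,438) and green (352,566). The side view agrees. Next I'll get wrist views from above.

```bash
cat >> h.py <<'E'
def plan(x,y,z,yaw=None,step=.12):
    """yaw: world angle (deg) of tool z axis (mod 180); prints turn units then shift units"""
    o=ctrl.get_obs();M=R.from_rotvec(o['tool_rot']).as_matrix()
    cur=np.degrees(np.arctan2(M[1,2],M[0,2])); t=0
    if yaw is not None:
        t=(yaw-cur+90)%180-90   # + about world z = - about tool x (down)
        print('turn rows: total',round(-t/90,4),'n',int(np.ceil(abs(t)/90/.075)))
        M=R.from_euler('z',t,degrees=True).as_matrix()@M
    s=M.T@(np.array([x,y,z])-o['tool_pos'])/.25
    n=int(np.ceil(np.linalg.norm(s)/step));n=max(n,1)
    print('shift total',s.round(4),'n',n,'per row',(s/n).round(4),'| yaw now',round(cur,1),'q6',round(o['q'][5],2),'t',o['t'])
E
python3 - <<'E'
from h import *
d=img('wrist');print(d['K'],np.array(d['tool_from_camera']).round(3))
plan(0.48,0.04,0.30,90)
# rough tile/pad axes from the scene camera
d=img('scene');P=cloud(d)
for t in ['blue','green','yellow','white']:
  for s in ['_tile','_pad']:
    q=ctrl.trace('scene',t+s)[0];m=q['region']&(d['depth']>0)
    (c,sz,a)=cv2.minAreaRect(P[m][:,:2].astype(np.float32)*1000);print(t+s,np.round(c),np.round(sz),round(a))
E
```

```text
[[268.13041478   0.         253.65542044]
 [  0.         268.13041478 188.92816466]
 [  0.           0.           1.        ]] [[ 0.     0.298 -0.954 -0.154]
 [-0.     0.954  0.298  0.077]
 [ 1.     0.     0.    -0.   ]
 [ 0.     0.     0.     1.   ]]
turn rows: total -0.1508 n 3
shift total [-0.3169 -1.3336 -2.2703] n 23 per row [-0.0138 -0.058  -0.0987] | yaw now 76.4 q6 -0.12 t 1.4
blue_tile [503.  -7.] [ 36. 129.] 82
blue_pad [ 525. -208.] [ 70. 198.] 79
green_tile [517.  84.] [46. 49.] 80
green_pad [ 439. -351.] [ 67. 198.] 86
yellow_tile [554.  35.] [153.  39.] 79
yellow_pad [504. 209.] [ 77. 193.] 82
white_tile [468.  45.] [127.  35.] 82
white_pad [435. 355.] [192.  77.] 10
```

Emit:
{"method": "move_arm", "body": {
  "increments": [
    [[0,0,0,-0.05],[0,0,0,-0.05],[0,0,0,-0.05],[-0.05,0,0,0],[-0.05,0,0,0],[-0.05,0,0,0],[-0.05,0,0,0],[-0.05,0,0,0],[-0.05,0,0,0],[0,-0.06,-0.11,0],[0,-0.06,-0.11,0],[0,-0.06,-0.11,0],[0,-0.06,-0.11,0],[0,-0.06,-0.11,0],[0,-0.06,-0.11,0],[0,-0.06,-0.11,0],[0,-0.06,-0.11,0],[0,-0.06,-0.11,0],[0,-0.06,-0.11,0]]
  ]
}}

```text
t: 3.43
tool_pos: [0.2968, 0.3311, 0.297]
tool_rot: [-1.208, 1.208, 1.208]
contact_force: [0.6, 0.2, -0.2]
opening: 0.0854
```

Emit:
{"method": "move_arm", "body": {
  "increments": [
    [[0,-0.06,-0.11,0],[0,-0.06,-0.11,0],[0,-0.06,-0.11,0],[0,-0.06,-0.11,0],[0,-0.06,-0.11,0],[0,-0.06,-0.11,0],[0,-0.06,-0.11,0],[0,-0.06,-0.11,0],[0,-0.06,-0.11,0],[0,-0.06,-0.11,0],[0,0,0,0],[0,0,0,0]]
  ]
}}

```text
t: 4.43
tool_pos: [0.4464, 0.0561, 0.2965]
tool_rot: [-1.206, 1.211, 1.206]
contact_force: [0.2, -1.2, -0.5]
opening: 0.0857
```

```bash
cat > m.py <<'E'
from h import *
def meas(cam,names,d=None):
    """rect fit from traced region projected with each pixel's own depth; dense image pts"""
    d=d or img(cam);P=cloud(d);out={}
    for t in names:
        qs=ctrl.trace(cam,t)
        if not qs: print(t,'none');continue
        q=qs[0];m=q['region']&(d['depth']>0)
        z=np.median(P[m][:,2]);m&=abs(P[...,2]-z)<.006
        X=P[m][:,:2].astype(np.float32)*1000
        c,sz,a=cv2.minAreaRect(X)
        if sz[0]<sz[1]: sz=sz[::-1];a+=90
        print(cam,t,round(q['score'],2),'c',np.round(c,1),'sz',np.round(sz),'ang',round((a+90)%180-90,1),'z',round(z*1000,1),'mean',X.mean(0).round(1))
        out[t]=(m,c)
    return d,out
E
python3 - <<'E'
from m import *
o=ctrl.get_obs();print(o['t'],o['tool_pos'],o['contact_force'])
names=[a+b for b in('_tile','_pad') for a in('white','yellow','blue','green')]
d,_=meas('wrist',names);save(d,'wrist1')
meas('scene',names)
E
```

```text
4.4333 [0.44635335 0.05609401 0.29653186] [ 0.24663347 -1.16299037 -0.49538411]
wrist white_tile 0.71 c [467.5  46.9] sz [130.  37.] ang 81.9 z 32.2 mean [466.7  46.6]
wrist yellow_tile 0.81 c [550.7  26.4] sz [130.  37.] ang 79.3 z 32.0 mean [549.4  26.8]
wrist blue_tile 0.59 c [482.9  -3.9] sz [89. 36.] ang -8.7 z 20.2 mean [495.9  -5.6]
wrist green_tile 0.61 c [498.5  84.4] sz [91. 37.] ang -9.3 z 20.2 mean [516.3  81.1]
wrist white_pad 0.83 c [437.8 351.2] sz [194.  65.] ang 8.7 z 9.6 mean [431.4 347.9]
wrist yellow_pad 0.69 c [504.3 204. ] sz [194.  64.] ang -8.2 z 9.4 mean [497.3 203.7]
wrist blue_pad 0.82 c [ 523.6 -208.9] sz [195.  64.] ang -10.8 z 9.4 mean [ 516.5 -206.6]
wrist green_pad 0.84 c [ 443.6 -330.2] sz [199.  57.] ang -16.0 z 9.3 mean [ 449.3 -338.5]
scene white_tile 0.96 c [468.6  45.7] sz [127.  35.] ang 83.1 z 32.2 mean [467.7  41.3]
scene yellow_tile 0.78 c [551.1  24.2] sz [129.  36.] ang 78.5 z 31.2 mean [549.9  21. ]
scene blue_tile 0.68 c [502.9  -6.6] sz [126.  37.] ang -8.5 z 20.0 mean [495.7  -9.5]
scene green_tile 0.65 c [516.8  79.9] sz [49. 37.] ang -11.2 z 18.9 mean [516.6  78.2]
scene white_pad 0.92 c [436.7 350.6] sz [190.  67.] ang 9.5 z 8.7 mean [432.4 344.8]
scene yellow_pad 0.86 c [503.2 204.3] sz [194.  68.] ang -8.2 z 8.1 mean [500.9 200.9]
scene blue_pad 0.7 c [ 523.8 -210.4] sz [194.  66.] ang -10.8 z 9.6 mean [ 520.9 -211.8]
scene green_pad 0.93 c [ 438.6 -352.7] sz [195.  65.] ang -4.6 z 9.2 mean [ 434.2 -353.6]
```

View pics/wrist1.png

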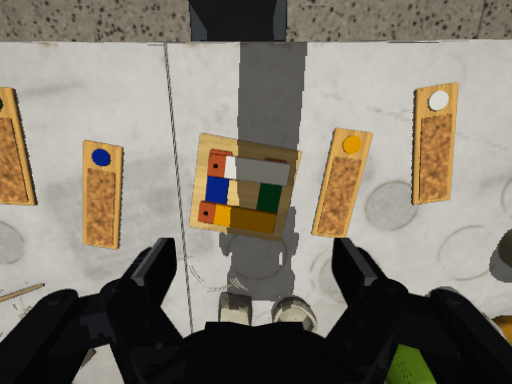

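The wrist view shows the pile at (248,190) and all four chips at the near end of their plaques. The bare ends of white and yellow are toward -y. Finger depth depends on the opening, so I'll make a gentle touch on bare table at the grasp opening to find the tip height.

```bash
python3 - <<'E'
from h import *
plan(0.375,0.12,0.035,None)
E
```

```text
shift total [1.0432 0.2841 0.251 ] n 10 per row [0.1043 0.0284 0.0251] | yaw now 89.9 q6 -1.61 t 5.3333
```

Emit:
{"method": "move_arm", "body": {
  "increments": [
    [[0.1,0.03,0.025,0],[0.1,0.03,0.025,0],[0.1,0.03,0.025,0],[0.1,0.03,0.025,0],[0.1,0.03,0.025,0],[0.1,0.03,0.025,0],[0.1,0.03,0.025,0],[0.1,0.03,0.025,0],[0.1,0.03,0.025,0],[0.08,0,0.025,0],[0.04,0,0,0],[0.02,0,0,0],[0,0,0,0],[0,0,0,0]]
  ],
  "gripper": 0.58,
  "squeeze": 40
}}

```text
t: 6.5
tool_pos: [0.3796, 0.1196, 0.0369]
tool_rot: [-1.209, 1.209, 1.207]
contact_force: [0.1, 0.7, 0.7]
opening: 0.036
```

Emit:
{"method": "move_arm", "body": {
  "increments": [
    [[0.03,0,0,0],[0.03,0,0,0],[0.02,0,0,0],[0,0,0,0],[0,0,0,0]]
  ]
}}

```text
t: 6.92
tool_pos: [0.3781, 0.1197, 0.0153]
tool_rot: [-1.208, 1.211, 1.209]
contact_force: [-0.5, -1.4, 0.4]
opening: 0.0362
```

Emit:
{"method": "move_arm", "body": {
  "increments": [
    [[0.004,0,0,0],[0.004,0,0,0],[0,0,0,0]]
  ]
}}

```text
t: 7.17
tool_pos: [0.3786, 0.1198, 0.0138]
tool_rot: [-1.208, 1.21, 1.208]
contact_force: [0.0, 0.2, 0.3]
opening: 0.0362
```

Emit:
{"method": "move_arm", "body": {
  "increments": [
    [[0.004,0,0,0],[0.004,0,0,0],[0,0,0,0]]
  ]
}}

```text
t: 7.42
tool_pos: [0.3784, 0.1198, 0.0117]
tool_rot: [-1.208, 1.21, 1.208]
contact_force: [0.6, -0.2, -0.8]
opening: 0.0358
```

Emit:
{"method": "move_arm", "body": {
  "increments": [
    [[0.004,0,0,0],[0.004,0,0,0],[0,0,0,0]]
  ]
}}

```text
t: 7.67
tool_pos: [0.3784, 0.1197, 0.0096]
tool_rot: [-1.208, 1.21, 1.209]
contact_force: [0.8, 0.6, 0.3]
opening: 0.0355
```

Emit:
{"method": "move_arm", "body": {
  "increments": [
    [[0.004,0,0,0],[0,0,0,0]]
  ]
}}

```text
t: 7.83
tool_pos: [0.3784, 0.1198, 0.0086]
tool_rot: [-1.208, 1.21, 1.209]
contact_force: [0.3, -0.0, -0.4]
opening: 0.036
```

Emit:
{"method": "move_arm", "body": {
  "increments": [
    [[0.004,0,0,0],[0,0,0,0]]
  ]
}}

```text
t: 8.0
tool_pos: [0.3784, 0.1198, 0.0076]
tool_rot: [-1.208, 1.21, 1.209]
contact_force: [-0.9, 0.4, 0.1]
opening: 0.036
```

Emit:
{"method": "move_arm", "body": {
  "increments": [
    [[0.004,0,0,0],[0,0,0,0]]
  ]
}}

```text
t: 8.17
tool_pos: [0.3784, 0.1198, 0.0066]
tool_rot: [-1.208, 1.21, 1.208]
contact_force: [-0.3, 0.5, -0.2]
opening: 0.0362
```

Emit:
{"method": "move_arm", "body": {
  "increments": [
    [[0.004,0,0,0],[0,0,0,0]]
  ]
}}

```text
t: 8.33
tool_pos: [0.3784, 0.1198, 0.0057]
tool_rot: [-1.208, 1.21, 1.208]
contact_force: [-0.6, 0.7, -0.7]
opening: 0.0356
```

Emit:
{"method": "move_arm", "body": {
  "increments": [
    [[0.004,0,0,0],[0,0,0,0]]
  ]
}}

```text
t: 8.5
tool_pos: [0.3784, 0.1198, 0.0046]
tool_rot: [-1.208, 1.21, 1.209]
contact_force: [-0.3, -0.4, 0.8]
opening: 0.0359
```

Emit:
{"method": "move_arm", "body": {
  "increments": [
    [[0.004,0,0,0],[0,0,0,0]]
  ]
}}

```text
t: 8.67
tool_pos: [0.3784, 0.1198, 0.0036]
tool_rot: [-1.208, 1.21, 1.209]
contact_force: [-0.5, -0.1, -0.4]
opening: 0.0359
```

```bash
python3 - <<'E'
from h import *
o=ctrl.get_obs();print(o['tool_pos'],o['contact_force'],np.round(o['effort'],2))
d=img('side');save(d,'side2');a=cv2.imread('pics/side2.png')[180:300,230:390];b=cv2.resize(a,None,fx=4,fy=4)
w=img('wrist');save(w,'w2');c=cv2.imread('pics/w2.png');cv2.imwrite('pics/c2.png',np.vstack([cv2.resize(b,(512,384)),c])[:, :]if 0 else np.hstack([cv2.resize(b,(400,300)),cv2.resize(c,(400,300))]))
E
```

```text
[0.37841871 0.11976649 0.00364674] [-0.4746897  -0.13843791 -0.37982781] [-2.000e-02 -1.948e+01 -3.146e+01 -0.000e+00 -3.000e-02 -0.000e+00]
```

View pics/c2.png

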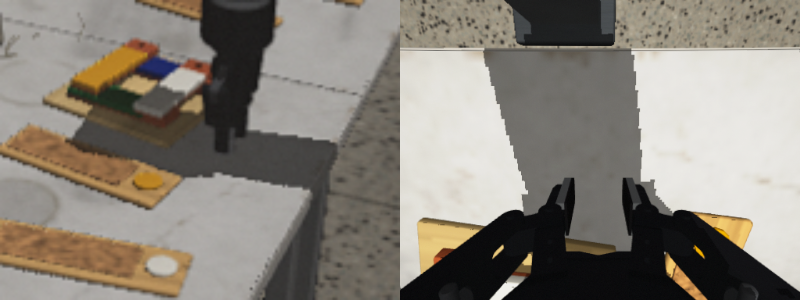

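The left half (side view) shows the fingertips at the table or just above it. In the wrist half the pads end near (570,178) and (627,178). I'll read the tip height from the wrist depth.

```bash
python3 - <<'E'
from h import *
d=img('wrist');P=cloud(d)
for c in (range(208,222,2),range(284,300,2)):
  for r in range(222,300,8): print(r,[ '%d/%d/%d'%tuple(1000*P[r,k]) for k in c])
E
```

```text
222 ['373/90/0', '372/91/0', '373/92/0', '372/94/1', '372/95/0', '373/96/0', '372/97/0']
230 ['378/89/0', '366/95/24', '366/96/24', '367/97/23', '367/98/23', '366/99/23', '367/100/23']
238 ['366/96/33', '367/96/33', '367/97/32', '366/99/33', '367/99/32', '367/101/32', '369/101/29']
246 ['366/97/41', '366/98/41', '367/99/40', '366/100/41', '366/101/41', '370/101/35', '373/101/30']
254 ['367/98/47', '367/99/47', '367/100/48', '367/101/48', '369/101/44', '373/101/37', '377/101/30']
262 ['368/99/52', '367/100/53', '368/100/52', '369/101/51', '373/101/44', '377/101/39', '381/101/32']
270 ['371/99/54', '372/99/53', '372/100/53', '372/101/52', '377/101/46', '380/101/40', '386/101/33']
278 ['372/99/59', '375/99/54', '375/100/54', '376/101/53', '380/101/47', '384/101/41', '414/96/0']
286 ['367/102/71', '378/99/55', '380/100/53', '380/101/54', '384/101/49', '388/101/43', '421/96/0']
294 ['361/104/83', '382/99/56', '385/100/53', '385/101/53', '387/101/50', '428/94/0', '428/95/0']
222 ['372/138/0', '373/140/0', '373/141/0', '373/142/0', '373/143/0', '373/145/0', '373/146/-1', '373/147/0']
230 ['
[... 333 characters left out ...]
/140/41']
254 ['385/137/18', '380/137/26', '375/137/34', '371/137/41', '368/137/46', '367/137/48', '367/139/47', '367/139/48']
262 ['402/139/0', '384/137/28', '379/137/35', '375/137/42', '371/137/48', '368/137/52', '368/138/52', '368/139/52']
270 ['408/139/0', '388/137/29', '383/137/36', '378/137/43', '374/137/50', '372/137/53', '372/138/53', '371/139/54']
278 ['414/140/0', '414/141/0', '387/137/38', '383/137/44', '378/137/50', '376/137/52', '376/138/53', '373/138/57']
286 ['421/140/0', '421/141/0', '420/142/0', '386/137/45', '382/137/51', '380/137/53', '380/138/53', '377/138/57']
294 ['428/140/0', '427/141/0', '427/143/0', '427/144/0', '386/137/52', '385/138/52', '385/138/53', '360/133/84']
```

```bash
python3 - <<'E'
from h import *
for n in('side','scene'):
    d=img(n);P=cloud(d);m=(abs(P[...,0]-.378)<.02)&(abs(P[...,1]-.12)<.05)&(P[...,2]>.004)&(P[...,2]<.08)&(d['depth']>0)
    print(n,m.sum(),np.sort(P[m][:,2].round(3))[:15])
d=img('wrist');P=cloud(d);m=(abs(P[...,0]-.378)<.02)&(abs(P[...,1]-.12)<.05)&(P[...,2]>.004)&(P[...,2]<.08)
print(np.sort(P[m][:,2].round(3))[:15])
E
```

```text
side 251 [0.013 0.014 0.016 0.017 0.017 0.017 0.017 0.018 0.018 0.018 0.018 0.019
 0.02  0.02  0.022]
scene 70 [0.004 0.019 0.02  0.021 0.021 0.022 0.024 0.024 0.024 0.025 0.025 0.026
 0.026 0.027 0.027]
[0.015 0.016 0.016 0.016 0.016 0.016 0.017 0.017 0.017 0.017 0.017 0.017
 0.017 0.017 0.017]
```

Both cameras put the fingertips about 14 mm above the table, and the force reading agrees that they aren't touching. The tips therefore sit higher than the nominal figure, so I'll keep descending gently until contact.

Emit:
{"method": "move_arm", "body": {
  "increments": [
    [[0.008,0,0,0],[0.008,0,0,0],[0,0,0,0]]
  ]
}}

```text
t: 9.22
tool_pos: [0.3781, 0.1197, -0.0007]
tool_rot: [-1.208, 1.211, 1.209]
contact_force: [-0.8, -0.3, -0.3]
opening: 0.036
```

Emit:
{"method": "move_arm", "body": {
  "increments": [
    [[0.008,0,0,0],[0,0,0,0]]
  ]
}}

```text
t: 9.38
tool_pos: [0.3782, 0.1197, -0.0026]
tool_rot: [-1.208, 1.21, 1.209]
contact_force: [-0.1, 0.1, 0.7]
opening: 0.0357
```

Emit:
{"method": "move_arm", "body": {
  "increments": [
    [[0.008,0,0,0],[0,0,0,0]]
  ]
}}

```text
t: 9.55
tool_pos: [0.3783, 0.1197, -0.0046]
tool_rot: [-1.208, 1.21, 1.209]
contact_force: [0.3, 0.5, -0.5]
opening: 0.0358
```

Emit:
{"method": "move_arm", "body": {
  "increments": [
    [[0.006,0,0,0],[0,0,0,0]]
  ]
}}

```text
t: 9.72
tool_pos: [0.3784, 0.1197, -0.006]
tool_rot: [-1.208, 1.21, 1.209]
contact_force: [-0.3, -0.7, -0.0]
opening: 0.036
```

Emit:
{"method": "move_arm", "body": {
  "increments": [
    [[0.006,0,0,0],[0,0,0,0]]
  ]
}}

```text
t: 9.88
tool_pos: [0.3784, 0.1197, -0.0074]
tool_rot: [-1.208, 1.21, 1.209]
contact_force: [0.5, 0.7, 0.3]
opening: 0.0363
```

```bash
python3 - <<'E'
from h import *
print(ctrl.get_obs()['tool_pos'])
for n in('side','wrist'):
    d=img(n);P=cloud(d);m=(abs(P[...,0]-.378)<.02)&(abs(P[...,1]-.12)<.05)&(P[...,2]>.004)&(P[...,2]<.08)&(d['depth']>0)
    print(n,m.sum(),np.sort(P[m][:,2].round(3))[:10])
E
```

```text
[ 0.37840616  0.11973064 -0.00740836]
side 290 [0.005 0.005 0.005 0.006 0.006 0.006 0.007 0.007 0.007 0.007]
wrist 16772 [0.004 0.004 0.004 0.005 0.005 0.005 0.005 0.005 0.005 0.005]
```

Emit:
{"method": "move_arm", "body": {
  "increments": [
    [[0.006,0,0,0],[0,0,0,0]]
  ]
}}

```text
t: 10.15
tool_pos: [0.3784, 0.1198, -0.0089]
tool_rot: [-1.208, 1.21, 1.209]
contact_force: [-0.3, -0.4, -0.5]
opening: 0.0358
```

Emit:
{"method": "move_arm", "body": {
  "increments": [
    [[0.004,0,0,0],[0,0,0,0]]
  ]
}}

```text
t: 10.32
tool_pos: [0.3784, 0.1198, -0.0098]
tool_rot: [-1.208, 1.21, 1.208]
contact_force: [0.7, -0.1, 1.5]
opening: 0.0359
```

Emit:
{"method": "move_arm", "body": {
  "increments": [
    [[0.004,0,0,0],[0,0,0,0]]
  ]
}}

```text
t: 10.48
tool_pos: [0.3784, 0.1197, -0.0108]
tool_rot: [-1.208, 1.21, 1.208]
contact_force: [0.1, 0.4, -0.7]
opening: 0.0357
```

Emit:
{"method": "move_arm", "body": {
  "increments": [
    [[0.004,0,0,0],[0,0,0,0]]
  ]
}}

```text
t: 10.65
tool_pos: [0.3787, 0.1198, -0.0115]
tool_rot: [-1.208, 1.21, 1.208]
contact_force: [-1.4, 0.5, 1.8]
opening: 0.0358
```

Emit:
{"method": "move_arm", "body": {
  "increments": [
    [[0.004,0,0,0],[0,0,0,0]]
  ]
}}

```text
t: 10.82
tool_pos: [0.3787, 0.1198, -0.0115]
tool_rot: [-1.208, 1.211, 1.209]
contact_force: [-5.3, -1.5, 10.9]
opening: 0.0359
```

Contact comes at TCP z = -11.3 mm, so the tips sit 11.3 mm above the reported TCP at a 36 mm opening. I'll use that: TCP z 0.011 for the upper picks. Rising and turning now.

Emit:
{"method": "move_arm", "body": {
  "increments": [
    [[-0.06,0,0,0],[-0.12,0,0,0],[-0.12,0,0,0],[-0.1,0,0,0],[0,0,0,0.0725],[0,0,0,0.0725],[0,0,0,0.0725],[0,0,0,0.0725],[0,0,0,0.0725],[0,0,0,0.0725],[0,0,0,0.0725],[0,0,0,0.0725],[0,0,0,0.0725],[0,0,0,0.0725],[0,0,0,0.0725],[0,0,0,0.0725],[0,0,0,0.0725],[0,0,0,0.0725],[0,0,0,0.0725]]
  ],
  "gripper": 0.35
}}

```text
t: 12.4
tool_pos: [0.3784, 0.1198, 0.0871]
tool_rot: [0.113, 1.568, -0.113]
contact_force: [-0.5, -1.0, 0.2]
opening: 0.0557
```

```bash
python3 - <<'E'
from h import *
plan(0.468,0.0465,0.07,-8)
E
```

```text
turn rows: total -0.0029 n 1
shift total [ 0.0683 -0.2403  0.3956] n 4 per row [ 0.0171 -0.0601  0.0989] | yaw now -8.3 q6 0.26 t 12.4
```

Emit:
{"method": "move_arm", "body": {
  "increments": [
    [[0,-0.06,0.099,0],[0,-0.06,0.099,0],[0,-0.06,0.099,0],[0,-0.06,0.099,0],[0.034,0,0,0],[0.034,0,0,0],[0,0,0,0],[0,0,0,0]]
  ]
}}

```text
t: 13.07
tool_pos: [0.4665, 0.0473, 0.0688]
tool_rot: [0.108, 1.571, -0.108]
contact_force: [-0.0, -0.9, -0.2]
opening: 0.0554
```

```bash
python3 - <<'E'
from m import *
print(ctrl.get_obs()['tool_pos'])
d,_=meas('wrist',['white_tile','yellow_tile']);save(d,'w3')
plan(0.468,0.0465,0.011,-8)
E
```

```text
[0.46646219 0.04727542 0.06875508]
wrist white_tile 0.63 c [468.8  47.7] sz [130.  36.] ang 82.0 z 32.6 mean [469.6  54.2]
wrist yellow_tile 0.8 c [553.1  32.7] sz [118.  37.] ang 79.2 z 32.5 mean [553.9  40.8]
turn rows: total 0.0013 n 1
shift total [ 0.2377 -0.0029  0.001 ] n 2 per row [ 0.1188 -0.0015  0.0005] | yaw now -7.9 q6 0.08 t 13.2167
```

View pics/w3.png

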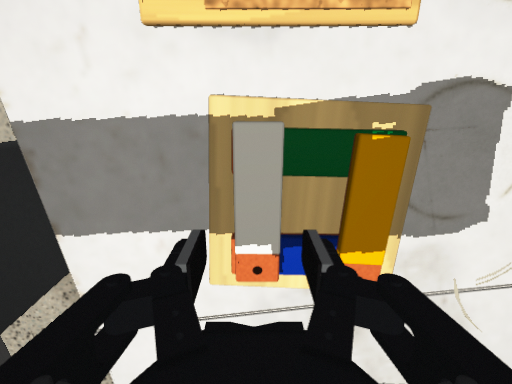

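White is centred between the jaws (tile at column 258, fingers at 206 and 303) and yellow is clear of the right finger. I'll descend and grasp.

Emit:
{"method": "move_arm", "body": {
  "increments": [
    [[0.05,0,0.002,0],[0.06,0,0,0],[0.06,0,0,0],[0.04,0,0,0],[0.028,0,0,0],[0,0,0,0]]
  ]
}}

```text
t: 13.72
tool_pos: [0.4675, 0.0469, 0.0095]
tool_rot: [0.109, 1.571, -0.109]
contact_force: [-0.3, 0.2, -0.3]
opening: 0.0556
```

Emit:
{"method": "move_arm", "body": {
  "increments": [
    [[0,0,0,0],[0,0,0,0],[0,0,0,0],[0,0,0,0],[0,0,0,0],[0,0,0,0]]
  ],
  "gripper": 0.75,
  "squeeze": 40
}}

```text
t: 14.22
tool_pos: [0.4697, 0.0466, 0.0118]
tool_rot: [0.109, 1.566, -0.109]
contact_force: [-0.3, 0.1, 4.8]
opening: 0.0347
```

Emit:
{"method": "move_arm", "body": {
  "increments": [
    [[-0.01,0,0,0],[-0.02,0,0,0],[-0.04,0,0,0],[-0.08,0,0,0],[-0.1,0,0,0],[-0.1,0,0,0],[0,0,0,0]]
  ]
}}

```text
t: 14.8
tool_pos: [0.4726, 0.0464, 0.1046]
tool_rot: [0.109, 1.558, -0.109]
contact_force: [1.1, -0.0, -0.1]
opening: 0.0345
```

```bash
python3 - <<'E'
from m import *
o=ctrl.get_obs();print(o['tool_pos'],o['opening'],o['contact_force'])
d,_=meas('wrist',['white_tile','yellow_tile','blue_tile','green_tile']);save(d,'w4')
meas('scene',['yellow_tile','blue_tile','green_tile'])
E
```

```text
[0.47256546 0.04642601 0.10464338] 0.034501438050034035 [ 1.05921402 -0.0254809  -0.14037945]
wrist white_tile 0.85 c [472.7  52.2] sz [120.  36.] ang 81.9 z 125.5 mean [474.   60.7]
wrist yellow_tile 0.78 c [551.5  26.8] sz [130.  37.] ang 78.8 z 32.4 mean [552.2  33.3]
wrist blue_tile 0.75 c [514.1  -1.1] sz [29. 24.] ang -9.7 z 20.2 mean [517.3   2.9]
wrist green_tile 0.84 c [519.4  82.1] sz [129.  36.] ang -9.2 z 20.4 mean [526.8  84.7]
scene yellow_tile 0.42 c [421.5 347.3] sz [162.  69.] ang 8.4 z 8.8 mean [413.2 343.7]
scene blue_tile 0.75 c [483.3  -2.6] sz [87. 38.] ang -9.2 z 20.2 mean [481.8  -5.1]
scene green_tile 0.62 c [498.6  84.2] sz [90. 38.] ang -9.5 z 19.2 mean [514.9  78.8]
```

View pics/w4.png

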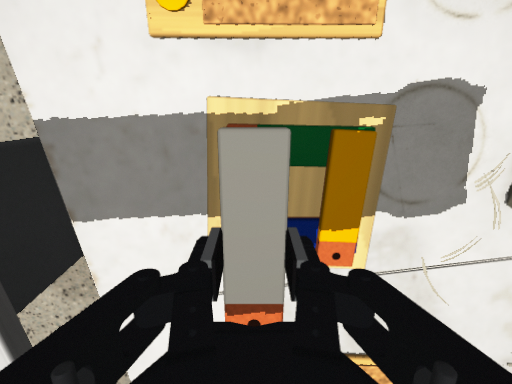

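White is held centred, with its bare end at (254,315); yellow and the lower tiles haven't moved. Before placing, I'll check the pad centres against the chip positions.

```bash
python3 - <<'E'
from m import *
d=img('scene');P=cloud(d)
C=dict(white=((437.3,350.9),9.1),yellow=((503.8,204.2),-8.2),blue=((523.7,-209.6),-10.8),green=((438.6,-352.7),-4.6))
for (n,(c,r)) in dict(white=(113.3,153.6),yellow=(148.5,170.9),blue=(225.3,280.3),green=(225.3,362.2)).items():
    k=P[round(r),round(c)]*1000;(rc,a)=C[n];u=np.array([np.cos(np.radians(a)),np.sin(np.radians(a))])
    print(n,k.round(),'pred chip',(np.array(rc)-74*u).round(),'pad',(np.array(rc)+19*u).round(1))
plan(.456,.354,.06,-81)
E
```

```text
white [364. 333.  12.] pred chip [364. 339.] pad [456.1 353.9]
yellow [428. 214.  10.] pred chip [431. 215.] pad [522.6 201.5]
blue [ 451. -195.   12.] pred chip [ 451. -196.] pad [ 542.4 -213.2]
green [ 364. -347.   10.] pred chip [ 365. -347.] pad [ 457.5 -354.2]
turn rows: total 0.8117 n 11
shift total [ 0.1516  0.1442 -1.2218] n 11 per row [ 0.0138  0.0131 -0.1111] | yaw now -7.9 q6 0.08 t 15.3
```

Emit:
{"method": "move_arm", "body": {
  "increments": [
    [[0,0,0,0.0738],[0,0,0,0.0738],[0,0,0,0.0738],[0,0,0,0.0738],[0,0,0,0.0738],[0,0,0,0.0738],[0,0,0,0.0738],[0,0,0,0.0738],[0,0,0,0.0738],[0,0,0,0.0738],[0,0,0,0.0738],[0,0.015,-0.12,0],[0,0.015,-0.12,0],[0,0.015,-0.12,0],[0,0.015,-0.12,0],[0,0.015,-0.12,0],[0,0.015,-0.12,0],[0,0.015,-0.12,0],[0,0.015,-0.12,0],[0,0.015,-0.12,0]]
  ]
}}

```text
t: 16.97
tool_pos: [0.4594, 0.32, 0.0978]
tool_rot: [1.092, 1.28, -1.093]
contact_force: [1.2, -0.0, -0.6]
opening: 0.0346
```

Emit:
{"method": "move_arm", "body": {
  "increments": [
    [[0,0.01,-0.1,0],[0,0,-0.04,0],[0,0,0,0],[0,0,0,0],[0,0,0,0]]
  ]
}}

```text
t: 17.38
tool_pos: [0.4569, 0.3523, 0.0979]
tool_rot: [1.092, 1.279, -1.094]
contact_force: [0.2, 0.5, -1.5]
opening: 0.0349
```

```bash
python3 - <<'E'
from m import *
o=ctrl.get_obs();print(o['tool_pos'],o['opening'],R.from_rotvec(o['tool_rot']).as_matrix().round(3).tolist())
meas('wrist',['white_tile','white_pad']);meas('side',['white_tile'])
plan(.456,.354,.012,-81)
E
```

```text
[0.45685277 0.35231601 0.09785519] 0.03490403933638693 [[-0.001, 0.988, 0.156], [-0.001, 0.156, -0.988], [-1.0, -0.001, 0.001]]
wrist white_tile 0.87 c [462.9 353.1] sz [119.  37.] ang 8.9 z 118.8 mean [471.  354.4]
wrist white_pad 0.68 c [492.7 359.9] sz [85. 63.] ang 8.1 z 9.2 mean [523.6 364.6]
side white_tile 0.68 c [458.4 353.5] sz [130.  41.] ang 8.6 z 118.0 mean [455.  356.8]
turn rows: total -0.0009 n 1
shift total [ 0.3455 -0.0037 -0.006 ] n 3 per row [ 0.1152 -0.0012 -0.002 ] | yaw now -81.1 q6 1.94 t 17.6333
```

Emit:
{"method": "move_arm", "body": {
  "increments": [
    [[0.06,-0.007,-0.006,0],[0.08,0,0,0],[0.08,0,0,0],[0.08,0,0,0],[0.04,0,0,0],[0.02,0,0,0],[0,0,0,0],[0,0,0,0]]
  ]
}}

```text
t: 18.3
tool_pos: [0.4556, 0.3549, 0.0091]
tool_rot: [1.094, 1.279, -1.092]
contact_force: [0.2, -0.6, -0.8]
opening: 0.0346
```

Emit:
{"method": "move_arm", "body": {
  "increments": [
    [[0.006,0,0,0],[0.004,0,0,0],[0,0,0,0]]
  ]
}}

```text
t: 18.55
tool_pos: [0.4555, 0.355, 0.0066]
tool_rot: [1.094, 1.279, -1.092]
contact_force: [-0.7, -0.2, -0.9]
opening: 0.0346
```

Emit:
{"method": "move_arm", "body": {
  "increments": [
    [[0.004,0,0.004,0],[0.004,0,0,0],[0.004,0,0,0],[0,0,0,0]]
  ]
}}

```text
t: 18.88
tool_pos: [0.4549, 0.3536, 0.0025]
tool_rot: [1.092, 1.28, -1.093]
contact_force: [-0.1, 0.3, -1.0]
opening: 0.035
```

Emit:
{"method": "move_arm", "body": {
  "increments": [
    [[0.004,0,0,0],[0.004,0,0,0],[0,0,0,0]]
  ]
}}

```text
t: 19.13
tool_pos: [0.4552, 0.3538, 0.0018]
tool_rot: [1.092, 1.28, -1.093]
contact_force: [-2.5, -2.3, 4.8]
opening: 0.0346
```

Emit:
{"method": "move_arm", "body": {
  "increments": [
    [[0,0,0,0],[0,0,0,0],[0,0,0,0],[0,0,0,0],[-0.02,0,0,0],[-0.06,0,0,0],[-0.1,0,0,0],[-0.12,0,0,0],[-0.12,0,0,0],[-0.05,0,0,0],[0,0,0,0]]
  ],
  "gripper": 0.35
}}

```text
t: 20.05
tool_pos: [0.4576, 0.3552, 0.123]
tool_rot: [1.099, 1.277, -1.086]
contact_force: [-0.1, -0.3, 0.6]
opening: 0.0555
```

```bash
python3 - <<'E'
from m import *
meas('wrist',['white_tile','white_pad','yellow_pad']);meas('scene',['white_tile','yellow_tile','blue_tile','green_tile'])
plan(.550,.026,.115,-11)
E
```

```text
wrist white_tile 0.59 c [456.5 353.9] sz [129.  36.] ang 8.8 z 22.7 mean [461.  354.7]
wrist white_pad 0.64 c [438.5 351.7] sz [194.  64.] ang 8.4 z 8.9 mean [441.6 352.8]
wrist yellow_pad 0.57 c [505.  205.6] sz [194.  65.] ang -8.0 z 9.8 mean [515.  206.6]
scene white_tile 0.7 c [452.9 351.5] sz [126.  39.] ang 10.1 z 21.3 mean [453.  349.1]
scene yellow_tile 0.95 c [551.1  24.5] sz [130.  37.] ang 79.2 z 31.2 mean [550.2  21.9]
scene blue_tile 0.58 c [483.1  -3.5] sz [84. 38.] ang -9.8 z 20.6 mean [482.1  -5.3]
scene green_tile 0.72 c [498.2  83.8] sz [91. 38.] ang -10.1 z 18.8 mean [498.3  81.8]
turn rows: total -0.7778 n 11
shift total [ 0.0106 -1.2122  0.625 ] n 12 per row [ 0.0009 -0.101   0.0521] | yaw now -81.0 q6 1.95 t 20.5
```

White is down within about 1 mm and nothing else moved. Now yellow.

Emit:
{"method": "move_arm", "body": {
  "increments": [
    [[0,0,0,-0.0705],[0,0,0,-0.0705],[0,0,0,-0.0705],[0,0,0,-0.0705],[0,0,0,-0.0705],[0,0,0,-0.0705],[0,0,0,-0.0705],[0,0,0,-0.0705],[0,0,0,-0.0705],[0,0,0,-0.0705],[0,0,0,-0.0705],[0,-0.121,0.0625,0],[0,-0.121,0.0625,0],[0,-0.121,0.0625,0],[0,-0.121,0.0625,0],[0,-0.121,0.0625,0],[0,-0.121,0.0625,0],[0,-0.121,0.0625,0],[0,-0.121,0.0625,0]]
  ]
}}

```text
t: 22.08
tool_pos: [0.5307, 0.0904, 0.118]
tool_rot: [0.154, 1.566, -0.154]
contact_force: [0.2, -0.1, 0.5]
opening: 0.0555
```

Emit:
{"method": "move_arm", "body": {
  "increments": [
    [[0,-0.121,0.0625,0],[0,-0.121,0.0625,0],[0.06,0,0,0],[0.08,0,0,0],[0.06,0,0,0],[0,0,0,0],[0,0,0,0]]
  ]
}}

```text
t: 22.67
tool_pos: [0.5486, 0.0266, 0.0671]
tool_rot: [0.154, 1.568, -0.154]
contact_force: [-0.5, -0.5, -0.2]
opening: 0.0557
```

```bash
python3 - <<'E'
from m import *
print(ctrl.get_obs()['tool_pos'])
meas('wrist',['yellow_tile','green_tile','blue_tile'])
plan(.551,.026,.011,-10.8)
E
```

```text
[0.54855445 0.02662804 0.06709404]
wrist yellow_tile 0.6 c [552.3  26.5] sz [130.  36.] ang 79.2 z 32.6 mean [553.5  33.1]
wrist green_tile 0.6 c [519.2  81.7] sz [129.  36.] ang -9.0 z 20.7 mean [504.3  85.5]
wrist blue_tile 0.91 c [504.4  -6.6] sz [130.  38.] ang -8.4 z 20.7 mean [490.   -1.1]
turn rows: total -0.0043 n 1
shift total [ 0.2353 -0.0027  0.0014] n 2 per row [ 0.1177 -0.0013  0.0007] | yaw now -11.2 q6 0.11 t 22.8667
```

Emit:
{"method": "move_arm", "body": {
  "increments": [
    [[0.05,-0.002,0.003,-0.004],[0.06,0,0,0],[0.06,0,0,0],[0.04,0,0,0],[0.024,0,0,0],[0,0,0,0],[0,0,0,0]]
  ]
}}

```text
t: 23.45
tool_pos: [0.5503, 0.026, 0.0097]
tool_rot: [0.149, 1.566, -0.149]
contact_force: [0.3, -0.6, 0.6]
opening: 0.0554
```

Emit:
{"method": "move_arm", "body": {
  "increments": [
    [[0,0,0,0],[0,0,0,0],[0,0,0,0],[0,0,0,0],[0,0,0,0],[0,0,0,0],[-0.01,0,0,0],[-0.02,0,0,0],[-0.04,0,0,0],[-0.08,0,0,0],[-0.1,0,0,0],[-0.1,0,0,0],[0,0,0,0]]
  ],
  "gripper": 0.75
}}

```text
t: 24.53
tool_pos: [0.5539, 0.0257, 0.1038]
tool_rot: [0.148, 1.556, -0.148]
contact_force: [0.5, -0.1, -0.2]
opening: 0.0346
```

```bash
python3 - <<'E'
from m import *
o=ctrl.get_obs();print(o['tool_pos'],o['opening'],o['contact_force'])
d,_=meas('wrist',['yellow_tile','green_tile','blue_tile']);save(d,'w5')
meas('scene',['yellow_tile','blue_tile','green_tile'])
plan(.5232,.2025,.105,-98.2)
E
```

```text
[0.55391293 0.02573352 0.10376448] 0.0346171019359255 [ 0.45138668 -0.12920046 -0.20540497]
wrist yellow_tile 0.91 c [554.5  31.6] sz [120.  36.] ang 79.2 z 125.3 mean [556.1  40.2]
wrist green_tile 0.8 c [519.4  81.7] sz [129.  37.] ang -9.1 z 20.7 mean [504.   86.9]
wrist blue_tile 0.93 c [477.6  -2.5] sz [76. 38.] ang -8.5 z 20.7 mean [473.9   1.5]
scene yellow_tile 0.72 c [547.3  18.3] sz [116.  35.] ang 78.8 z 116.0 mean [545.8   8.6]
scene blue_tile 0.74 c [503.3  -6.8] sz [129.  39.] ang -9.9 z 19.8 mean [501.7  -8.6]
scene green_tile 0.92 c [503.7  83.4] sz [102.  40.] ang -9.8 z 18.9 mean [502.9  81. ]
turn rows: total 0.9705 n 13
shift total [-0.0354 -0.2031 -0.6838] n 6 per row [-0.0059 -0.0339 -0.114 ] | yaw now -10.9 q6 0.1 t 24.9333
```

View pics/w5.png

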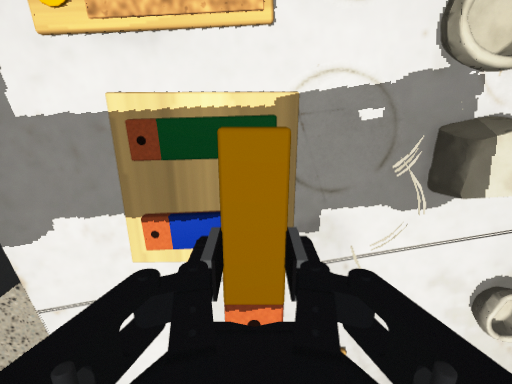

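Yellow is held, and green (hole at 141,140) and blue (hole at 155,234) are where they were, with their bare ends at low x. I'll turn and carry it.

Emit:
{"method": "move_arm", "body": {
  "increments": [
    [[0,0,0,0.0747],[0,0,0,0.0747],[0,0,0,0.0747],[0,0,0,0.0747],[0,0,0,0.0747],[0,0,0,0.0747],[0,0,0,0.0747],[0,0,0,0.0747],[0,0,0,0.0747],[0,0,0,0.0747],[0,0,0,0.0747],[0,0,0,0.0747],[0,0,0,0.0747],[0,-0.034,-0.114,0],[0,-0.034,-0.114,0],[0,-0.034,-0.114,0],[0,-0.034,-0.114,0],[0,-0.034,-0.114,0],[0,-0.034,-0.114,0],[0,0,0,0]]
  ]
}}

```text
t: 26.6
tool_pos: [0.5228, 0.2066, 0.0965]
tool_rot: [1.312, 1.143, -1.312]
contact_force: [-0.7, 0.6, -2.0]
opening: 0.0348
```

```bash
python3 - <<'E'
from m import *
meas('wrist',['yellow_tile']);meas('side',['yellow_tile']);meas('scene',['yellow_tile'])
o=ctrl.get_obs();print(o['tool_pos'],o['opening'],R.from_rotvec(o['tool_rot']).as_matrix().round(3).tolist())
plan(.5231,.202,.006,-98.2)
E
```

```text
wrist yellow_tile 0.91 c [528.9 205.4] sz [120.  37.] ang -8.2 z 118.0 mean [537.4 204.2]
side yellow_tile 0.7 c [524.9 206.2] sz [130.  38.] ang -8.2 z 117.0 mean [518.2 210.4]
yellow_tile none
[0.52433746 0.20149685 0.09695532] 0.03488221954826019 [[-0.001, 0.989, -0.145], [-0.0, -0.145, -0.989], [-1.0, -0.001, 0.0]]
turn rows: total -0.0014 n 1
shift total [ 0.3638 -0.005  -0.0014] n 4 per row [ 0.091  -0.0012 -0.0004] | yaw now -98.3 q6 1.95 t 26.9
```

Emit:
{"method": "move_arm", "body": {
  "increments": [
    [[0.06,-0.008,-0.002,0],[0.08,0,0,0],[0.08,0,0,0],[0.08,0,0,0],[0.04,0,0,0],[0.016,0,0,0],[0,0,0,0],[0,0,0,0]]
  ]
}}

```text
t: 27.57
tool_pos: [0.5232, 0.2032, 0.0092]
tool_rot: [1.316, 1.137, -1.314]
contact_force: [-0.4, 0.3, -0.4]
opening: 0.0352
```

Emit:
{"method": "move_arm", "body": {
  "increments": [
    [[0.004,0,0,0],[0.004,0,0,0],[0,0,0,0],[0,0,0,0]]
  ]
}}

```text
t: 27.9
tool_pos: [0.5227, 0.2035, 0.0069]
tool_rot: [1.315, 1.137, -1.314]
contact_force: [0.8, -0.3, -1.6]
opening: 0.0349
```

Emit:
{"method": "move_arm", "body": {
  "increments": [
    [[0.004,-0.002,0.005,0.002],[0.006,0,0,0],[0.004,0,0,0],[0,0,0,0]]
  ]
}}

```text
t: 28.23
tool_pos: [0.5213, 0.2021, 0.0024]
tool_rot: [1.316, 1.136, -1.317]
contact_force: [-0.3, -0.6, -1.1]
opening: 0.0353
```

Emit:
{"method": "move_arm", "body": {
  "increments": [
    [[0.004,0,0,0],[0.004,0,0,0],[0,0,0,0]]
  ]
}}

```text
t: 28.48
tool_pos: [0.5218, 0.2022, 0.0012]
tool_rot: [1.316, 1.136, -1.317]
contact_force: [-1.8, -0.6, 2.7]
opening: 0.0349
```

Emit:
{"method": "move_arm", "body": {
  "increments": [
    [[0.002,0,0,0],[0,0,0,0],[0,0,0,0]]
  ]
}}

```text
t: 28.73
tool_pos: [0.5218, 0.2022, 0.0012]
tool_rot: [1.316, 1.136, -1.317]
contact_force: [-3.5, -0.6, 6.3]
opening: 0.0348
```

Emit:
{"method": "move_arm", "body": {
  "increments": [
    [[0,0,0,0],[0,0,0,0],[0,0,0,0],[0,0,0,0],[-0.02,0,0,0],[-0.06,0,0,0],[-0.1,0,0,0],[-0.12,0,0,0],[-0.12,0,0,0],[-0.05,0,0,0],[0,0,0,0],[0,0,0,0]]
  ],
  "gripper": 0.35
}}

```text
t: 29.73
tool_pos: [0.5219, 0.2021, 0.1179]
tool_rot: [1.317, 1.135, -1.316]
contact_force: [-0.6, 0.3, -1.5]
opening: 0.0554
```

```bash
python3 - <<'E'
from m import *
meas('wrist',['yellow_tile','yellow_pad']);meas('scene',['yellow_tile','blue_tile','green_tile'])
plan(.519,.082,.115,-99.2)
E
```

```text
wrist yellow_tile 0.88 c [523.4 201.9] sz [128.  36.] ang -8.6 z 22.7 mean [528.8 201. ]
wrist yellow_pad 0.67 c [476.1 356.6] sz [90. 38.] ang 9.0 z 22.9 mean [482.7 354.7]
scene yellow_tile 0.97 c [520.3 200.8] sz [129.  40.] ang -8.3 z 20.7 mean [518.9 198.9]
scene blue_tile 0.75 c [502.6  -7.2] sz [127.  39.] ang -9.1 z 19.8 mean [500.6  -8.3]
scene green_tile 0.8 c [518.2  80.3] sz [131.  39.] ang -9.9 z 18.8 mean [516.5  78.8]
turn rows: total 0.0085 n 1
shift total [0.0052 0.0693 0.4747] n 4 per row [0.0013 0.0173 0.1187] | yaw now -98.4 q6 1.95 t 30.0833
```

Emit:
{"method": "move_arm", "body": {
  "increments": [
    [[0,0.014,0.095,0.0085],[0,0.014,0.095,0],[0,0.014,0.095,0],[0,0.014,0.095,0],[0,0.014,0.095,0],[0.06,0,0,0],[0.08,0,0,0],[0.06,0,0,0],[0,0,0,0],[0,0,0,0],[0,0,0,0]]
  ]
}}

```text
t: 31.0
tool_pos: [0.5208, 0.0822, 0.0685]
tool_rot: [1.327, 1.129, -1.326]
contact_force: [-0.0, 0.7, 0.4]
opening: 0.0555
```

```bash
python3 - <<'E'
from m import *
meas('wrist',['green_tile'])
plan(.519,.0815,-.001,-99.2)
E
```

```text
wrist green_tile 0.68 c [448.4 328.1] sz [78. 19.] ang 9.4 z 8.5 mean [444.4 325.2]
turn rows: total 0.0003 n 1
shift total [ 0.2808 -0.0094  0.0047] n 3 per row [ 0.0936 -0.0031  0.0016] | yaw now -99.2 q6 1.75 t 31.1
```

Emit:
{"method": "move_arm", "body": {
  "increments": [
    [[0.05,-0.009,0.004,0],[0.07,0,0,0],[0.07,0,0,0],[0.05,0,0,0],[0.03,0,0,0],[0.006,0,0,0],[0,0,0,0]]
  ]
}}

```text
t: 31.68
tool_pos: [0.5177, 0.0815, -0.0016]
tool_rot: [1.326, 1.13, -1.327]
contact_force: [0.5, 0.3, -0.2]
opening: 0.0556
```

Emit:
{"method": "move_arm", "body": {
  "increments": [
    [[0,0,0,0],[0,0,0,0],[0,0,0,0],[0,0,0,0],[0,0,0,0],[0,0,0,0],[-0.01,0,0,0],[-0.02,0,0,0],[-0.04,0,0,0],[-0.08,0,0,0],[-0.1,0,0,0],[-0.12,0,0,0],[0,0,0,0],[0,0,0,0]]
  ],
  "gripper": 0.75
}}

```text
t: 32.85
tool_pos: [0.5196, 0.0815, 0.0941]
tool_rot: [1.329, 1.126, -1.322]
contact_force: [0.1, -1.1, -1.4]
opening: 0.0347
```

```bash
python3 - <<'E'
from m import *
o=ctrl.get_obs();print(o['tool_pos'],o['opening'],o['contact_force'],R.from_rotvec(o['tool_rot']).as_matrix().round(3).tolist())
d,_=meas('wrist',['green_tile','blue_tile']);save(d,'w6')
plan(.4575,-.354,.105,-94.6)
E
```

```text
[0.51961336 0.08152933 0.09412368] 0.03472574502001405 [ 0.13626046 -1.0741668  -1.38546383] [[0.005, 0.987, -0.16], [0.0, -0.16, -0.987], [-1.0, 0.005, -0.001]]
wrist green_tile 0.8 c [524.8  80.4] sz [121.  37.] ang -9.2 z 114.8 mean [533.4  79. ]
wrist blue_tile 0.76 c [504.2  -6.7] sz [131.  37.] ang -8.3 z 20.7 mean [510.1  -6.5]
turn rows: total -0.051 n 1
shift total [-0.0594 -0.0962  1.7553] n 15 per row [-0.004  -0.0064  0.117 ] | yaw now -99.2 q6 1.75 t 33.0
```

View pics/w6.png

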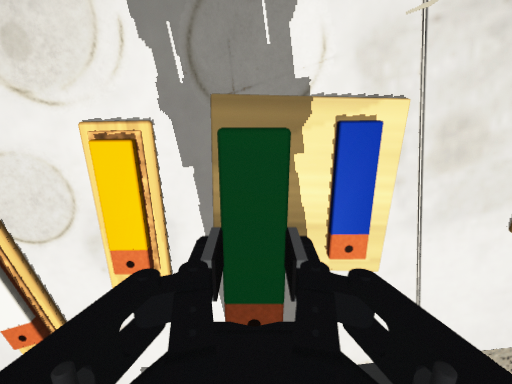

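Green is held and centred, and blue is undisturbed at (357,185). I'll carry green to its plaque.

Emit:
{"method": "move_arm", "body": {
  "increments": [
    [[0,0,0,-0.051],[0,-0.0064,0.117,0],[0,-0.0064,0.117,0],[0,-0.0064,0.117,0],[0,-0.0064,0.117,0],[0,-0.0064,0.117,0],[0,-0.0064,0.117,0],[0,-0.0064,0.117,0],[0,-0.0064,0.117,0],[0,-0.0064,0.117,0],[0,-0.0064,0.117,0],[0,-0.0064,0.117,0],[0,-0.0064,0.117,0],[0,-0.0064,0.117,0],[0,-0.0064,0.117,0],[0,-0.0064,0.117,0],[0,0,0,0],[0,0,0,0],[0,0,0,0]]
  ]
}}

```text
t: 34.58
tool_pos: [0.458, -0.3528, 0.0896]
tool_rot: [1.269, 1.174, -1.269]
contact_force: [-0.1, 0.4, -0.9]
opening: 0.0347
```

```bash
python3 - <<'E'
from m import *
meas('wrist',['green_tile','green_pad']);meas('scene',['green_tile','green_pad'])
o=ctrl.get_obs();print(o['tool_pos'],o['opening'],R.from_rotvec(o['tool_rot']).as_matrix().round(3).tolist())
plan(.4575,-.354,.006,-94.6)
E
```

```text
wrist green_tile 0.86 c [ 464.  -353.6] sz [119.  37.] ang -4.5 z 110.1 mean [ 472.1 -354.2]
wrist green_pad 0.95 c [ 441.8 -352.7] sz [187.  63.] ang -4.1 z 9.2 mean [ 524.5 -358.6]
scene green_tile 0.69 c [ 458.9 -352.8] sz [130.  36.] ang -5.0 z 110.2 mean [ 434.9 -353.4]
scene green_pad 0.87 c [ 437.6 -352.7] sz [194.  65.] ang -4.8 z 9.0 mean [ 405.7 -356.9]
[ 0.45897614 -0.35305012  0.09122035] 0.034515717122243945 [[-0.0, 0.997, -0.079], [0.0, -0.079, -0.997], [-1.0, -0.0, -0.0]]
turn rows: total 0.0007 n 1
shift total [ 0.3409 -0.0055  0.0043] n 3 per row [ 0.1136 -0.0018  0.0014] | yaw now -94.5 q6 0.87 t 34.8833
```

Emit:
{"method": "move_arm", "body": {
  "increments": [
    [[0.06,-0.006,0.004,0],[0.08,0,0,0],[0.08,0,0,0],[0.07,0,0,0],[0.03,0,0,0],[0.016,0,0,0],[0,0,0,0],[0,0,0,0]]
  ]
}}

```text
t: 35.55
tool_pos: [0.4578, -0.3552, 0.0083]
tool_rot: [1.268, 1.169, -1.268]
contact_force: [-0.5, -0.3, -0.7]
opening: 0.0347
```

Emit:
{"method": "move_arm", "body": {
  "increments": [
    [[0.004,0,0,0],[0.004,0,0,0],[0,0,0,0],[0,0,0,0]]
  ]
}}

```text
t: 35.88
tool_pos: [0.4575, -0.3551, 0.0059]
tool_rot: [1.268, 1.169, -1.268]
contact_force: [-0.2, -0.5, -0.8]
opening: 0.0346
```

Emit:
{"method": "move_arm", "body": {
  "increments": [
    [[0.006,0,-0.004,0],[0.004,0,0,0],[0.004,0,0,0],[0,0,0,0]]
  ]
}}

```text
t: 36.22
tool_pos: [0.4573, -0.3537, 0.0021]
tool_rot: [1.268, 1.171, -1.268]
contact_force: [-0.4, 1.4, 2.5]
opening: 0.0344
```

Emit:
{"method": "move_arm", "body": {
  "increments": [
    [[0.004,0,0,0],[0.004,0,0,0],[0,0,0,0]]
  ]
}}

```text
t: 36.47
tool_pos: [0.4573, -0.3538, 0.0021]
tool_rot: [1.268, 1.172, -1.269]
contact_force: [-6.8, 5.9, 15.0]
opening: 0.0346
```

Emit:
{"method": "move_arm", "body": {
  "increments": [
    [[-0.005,0,0,0],[0,0,0,0]]
  ]
}}

```text
t: 36.63
tool_pos: [0.4577, -0.3541, 0.0021]
tool_rot: [1.268, 1.169, -1.268]
contact_force: [-1.4, 1.7, 7.0]
opening: 0.0349
```

Emit:
{"method": "move_arm", "body": {
  "increments": [
    [[0,0,0,0],[0,0,0,0],[0,0,0,0],[0,0,0,0],[-0.02,0,0,0],[-0.06,0,0,0],[-0.1,0,0,0],[-0.12,0,0,0],[-0.12,0,0,0],[-0.05,0,0,0],[0,0,0,0],[0,0,0,0]]
  ],
  "gripper": 0.35
}}

```text
t: 37.63
tool_pos: [0.4574, -0.3539, 0.1186]
tool_rot: [1.268, 1.169, -1.268]
contact_force: [-0.8, 0.3, -0.2]
opening: 0.0556
```

```bash
python3 - <<'E'
from m import *
meas('wrist',['green_tile','green_pad','blue_pad']);meas('scene',['green_tile','blue_tile'])
plan(.504,-.0067,.115,-98.6)
E
```

```text
wrist green_tile 0.9 c [ 458.5 -354.4] sz [129.  36.] ang -4.5 z 22.7 mean [ 463.9 -354.9]
wrist green_pad 0.59 c [ 439.2 -352.4] sz [193.  64.] ang -4.0 z 9.0 mean [ 440.1 -352. ]
wrist blue_pad 0.94 c [ 524.1 -210.9] sz [194.  66.] ang -11.2 z 9.9 mean [ 534.6 -214.9]
scene green_tile 0.67 c [ 456.7 -353.6] sz [129.  38.] ang -4.4 z 21.9 mean [ 432.3 -352.9]
scene blue_tile 0.73 c [493.6  -5.2] sz [75. 38.] ang -10.0 z 20.5 mean [491.4  -9.7]
turn rows: total 0.0444 n 1
shift total [ 0.0102 -0.0201 -1.3987] n 12 per row [ 0.0009 -0.0017 -0.1166] | yaw now -94.6 q6 0.86 t 37.9833
```

Green is good to within 1 mm. Now blue.

Emit:
{"method": "move_arm", "body": {
  "increments": [
    [[0,0,0,0.0444],[0,-0.0017,-0.1166,0],[0,-0.0017,-0.1166,0],[0,-0.0017,-0.1166,0],[0,-0.0017,-0.1166,0],[0,-0.0017,-0.1166,0],[0,-0.0017,-0.1166,0],[0,-0.0017,-0.1166,0],[0,-0.0017,-0.1166,0],[0,-0.0017,-0.1166,0],[0,-0.0017,-0.1166,0],[0,-0.0017,-0.1166,0],[0,-0.0017,-0.1166,0],[0.06,0,0,0],[0.08,0,0,0],[0.06,0,0,0],[0,0,0,0],[0,0,0,0],[0,0,0,0]]
  ]
}}

```text
t: 39.57
tool_pos: [0.505, -0.0073, 0.0692]
tool_rot: [1.319, 1.134, -1.318]
contact_force: [0.1, -0.2, 0.2]
opening: 0.0557
```

```bash
python3 - <<'E'
from m import *
meas('wrist',['blue_tile'])
plan(.504,-.0067,-.001,-98.6)
E
```

```text
wrist blue_tile 0.75 c [504.8  -6.9] sz [130.  36.] ang -8.6 z 20.7 mean [510.7  -7.7]
turn rows: total -0.0002 n 1
shift total [ 0.2838 -0.0074 -0.0022] n 3 per row [ 0.0946 -0.0025 -0.0007] | yaw now -98.6 q6 1.56 t 39.6667
```

Emit:
{"method": "move_arm", "body": {
  "increments": [
    [[0.05,-0.004,-0.002,0],[0.07,0,0,0],[0.07,0,0,0],[0.05,0,0,0],[0.03,0,0,0],[0.008,0,0,0],[0,0,0,0]]
  ]
}}

```text
t: 40.25
tool_pos: [0.5033, -0.0065, -0.0014]
tool_rot: [1.319, 1.135, -1.32]
contact_force: [0.5, -0.0, -0.2]
opening: 0.0557
```

Emit:
{"method": "move_arm", "body": {
  "increments": [
    [[0,0,0,0],[0,0,0,0],[0,0,0,0],[0,0,0,0],[0,0,0,0],[0,0,0,0],[-0.01,0,0,0],[-0.02,0,0,0],[-0.04,0,0,0],[-0.08,0,0,0],[-0.1,0,0,0],[-0.12,0,0,0],[0,0,0,0],[0,0,0,0]]
  ],
  "gripper": 0.75
}}

```text
t: 41.42
tool_pos: [0.5053, -0.0068, 0.0943]
tool_rot: [1.321, 1.13, -1.315]
contact_force: [0.1, 0.3, -0.8]
opening: 0.035
```

```bash
python3 - <<'E'
from m import *
o=ctrl.get_obs();print(o['tool_pos'],o['opening'],o['contact_force'],R.from_rotvec(o['tool_rot']).as_matrix().round(3).tolist())
meas('wrist',['blue_tile'])
plan(.5425,-.2137,.1,-101)
E
```

```text
[ 0.50529439 -0.00675856  0.09432703] 0.03495637391707623 [ 0.10094624  0.28785634 -0.82351092] [[0.005, 0.989, -0.15], [-0.001, -0.15, -0.989], [-1.0, 0.005, 0.0]]
wrist blue_tile 0.89 c [510.6  -7.8] sz [120.  36.] ang -8.7 z 114.8 mean [518.8  -9.1]
turn rows: total 0.0267 n 1
shift total [-0.0367  0.3137  0.7838] n 8 per row [-0.0046  0.0392  0.098 ] | yaw now -98.6 q6 1.56 t 41.5167
```

Emit:
{"method": "move_arm", "body": {
  "increments": [
    [[0,0,0,0.0267],[0,0.0392,0.098,0],[0,0.0392,0.098,0],[0,0.0392,0.098,0],[0,0.0392,0.098,0],[0,0.0392,0.098,0],[0,0.0392,0.098,0],[0,0.0392,0.098,0],[0,0.0392,0.098,0],[0,0,0,0],[0,0,0,0],[0,0,0,0]]
  ]
}}

```text
t: 42.52
tool_pos: [0.5419, -0.213, 0.0897]
tool_rot: [1.349, 1.116, -1.351]
contact_force: [0.2, 0.6, -0.5]
opening: 0.0347
```

```bash
python3 - <<'E'
from m import *
meas('wrist',['blue_tile','blue_pad']);meas('scene',['blue_tile','blue_pad'])
o=ctrl.get_obs();print(o['tool_pos'],o['opening'],R.from_rotvec(o['tool_rot']).as_matrix().round(3).tolist())
plan(.5420,-.2138,.006,-101)
E
```

```text
wrist blue_tile 0.62 c [ 547.2 -214.3] sz [120.  37.] ang -11.1 z 110.0 mean [ 555.5 -215.9]
wrist blue_pad 0.73 c [ 459.  -354.3] sz [130.  37.] ang -4.3 z 22.8 mean [ 469.1 -354.2]
scene blue_tile 0.87 c [ 542.5 -212.2] sz [130.  37.] ang -11.2 z 110.9 mean [ 530.6 -211.3]
scene blue_pad 0.73 c [ 523.9 -210. ] sz [194.  64.] ang -11.2 z 9.6 mean [ 516.2 -213. ]
[ 0.54308892 -0.21304745  0.0914543 ] 0.03442019658837464 [[-0.0, 0.982, -0.19], [0.0, -0.19, -0.982], [-1.0, -0.0, -0.0]]
turn rows: total 0.0006 n 1
shift total [ 0.3418 -0.0036  0.0038] n 3 per row [ 0.1139 -0.0012  0.0013] | yaw now -100.9 q6 1.26 t 42.8167
```

Emit:
{"method": "move_arm", "body": {
  "increments": [
    [[0.06,-0.004,0.001,0],[0.08,0,0,0],[0.08,0,0,0],[0.07,0,0,0],[0.03,0,0,0],[0.018,0,0,0],[0,0,0,0],[0,0,0,0]]
  ]
}}

```text
t: 43.48
tool_pos: [0.5428, -0.2141, 0.008]
tool_rot: [1.349, 1.111, -1.348]
contact_force: [-0.3, -0.6, -1.2]
opening: 0.0348
```

Emit:
{"method": "move_arm", "body": {
  "increments": [
    [[0.006,0,0,0],[0.004,0,0,0],[0,0,0,0],[0,0,0,0]]
  ]
}}

```text
t: 43.82
tool_pos: [0.5424, -0.2141, 0.005]
tool_rot: [1.349, 1.111, -1.349]
contact_force: [-1.2, 0.4, -1.0]
opening: 0.0347
```

Emit:
{"method": "move_arm", "body": {
  "increments": [
    [[0.004,0,0,0],[0.004,0,0,0],[0,0,0,0]]
  ]
}}

```text
t: 44.07
tool_pos: [0.5421, -0.2139, 0.0024]
tool_rot: [1.349, 1.112, -1.349]
contact_force: [-1.1, -0.2, -1.0]
opening: 0.0346
```

Emit:
{"method": "move_arm", "body": {
  "increments": [
    [[0.004,0,0,0],[0,0,0,0],[0,0,0,0]]
  ]
}}

```text
t: 44.32
tool_pos: [0.5421, -0.2139, 0.0023]
tool_rot: [1.349, 1.113, -1.35]
contact_force: [-3.6, 1.7, 5.4]
opening: 0.0352
```

Emit:
{"method": "move_arm", "body": {
  "increments": [
    [[0,0,0,0],[0,0,0,0],[0,0,0,0],[0,0,0,0],[-0.02,0,0,0],[-0.06,0,0,0],[-0.1,0,0,0],[-0.12,0,0,0],[-0.12,0,0,0],[-0.12,0,0,0],[-0.12,0,0,0],[-0.1,0,0,0],[0,0,0,0],[0,0,0,0]]
  ],
  "gripper": 0.35
}}

```text
t: 45.48
tool_pos: [0.5433, -0.2145, 0.1943]
tool_rot: [1.35, 1.107, -1.347]
contact_force: [0.5, 0.5, -0.9]
opening: 0.0557
```

```bash
python3 - <<'E'
from m import *
meas('wrist',['blue_tile','blue_pad'])
d,_=meas('scene',['white_tile','yellow_tile','blue_tile','green_tile','blue_pad','big_pinch_pot','small_pinch_pot']);save(d,'s9')
cv2.imwrite('pics/s9.png',cv2.resize(cv2.imread('pics/s9.png'),(800,600)))
o=ctrl.get_obs();print(o['t'],o['contact_force'],o['tool_pos'])
E
```

```text
wrist blue_tile 0.65 c [ 542.5 -214.1] sz [128.  36.] ang -11.1 z 22.6 mean [ 546.8 -215. ]
wrist blue_pad 0.85 c [ 524.1 -210.4] sz [192.  64.] ang -11.1 z 8.9 mean [ 523.9 -210.3]
scene white_tile 0.57 c [439.7 348. ] sz [95. 36.] ang 7.8 z 21.3 mean [438.2 345.8]
scene yellow_tile 0.85 c [519.8 199.7] sz [129.  40.] ang -6.7 z 20.7 mean [514.2 197.6]
scene blue_tile 0.72 c [ 541.3 -213.2] sz [129.  38.] ang -10.7 z 22.5 mean [ 539.3 -214.6]
scene green_tile 0.57 c [ 457.7 -353.6] sz [130.  37.] ang -4.6 z 21.9 mean [ 454.9 -354.8]
scene blue_pad 0.83 c [ 523.6 -209.6] sz [193.  65.] ang -11.1 z 8.8 mean [ 499.6 -212. ]
scene big_pinch_pot 0.75 c [415.7 346.1] sz [151.  66.] ang 6.7 z 7.7 mean [396.7 332.8]
scene small_pinch_pot 0.6 c [ 790.3 -162.5] sz [60. 52.] ang -75.5 z 24.7 mean [ 792.2 -165. ]
46.0333 [-0.01379958 -0.69996743  1.17455527] [ 0.5420231  -0.21386576  0.19112155]
```

View pics/s9.png

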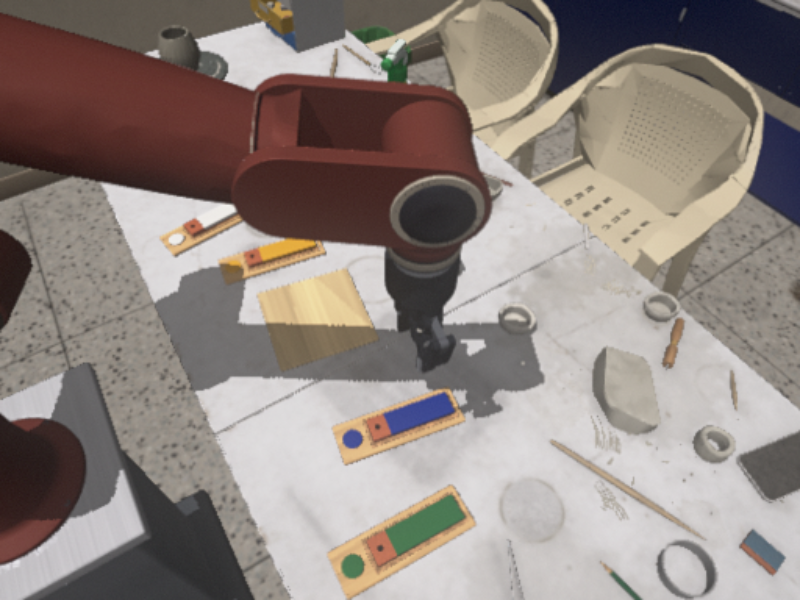

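All four tiles are on matching plaques (chips at 177,240; 232,267; 352,438; 352,566), lined up with the bare ends by the chips. The board is empty and the gripper is clear, so I'm handing in.

```bash
python3 - <<'E'
from m import *
meas('side',['white_tile','yellow_tile'])
print(ctrl.finish_job())
E
```

```text
side white_tile 0.73 c [456.7 356.9] sz [131.  45.] ang 7.1 z 20.9 mean [455.4 359.2]
side yellow_tile 0.74 c [523.6 204. ] sz [132.  40.] ang -9.4 z 21.3 mean [521.8 207.1]
the job is handed in; nothing more can be done
None
```

All four tiles are on their matching plaques, glaze up, and the job is handed in at about 46 s of the 120 s allowed. White and yellow went first, then green and blue. Each was lowered until light contact (about 5 to 15 N) before the jaws opened.

**Placement:** the wrist camera, after each release, put every tile within about 1 mm and 1° of its pad's centre and line. The other two cameras mostly agreed within 3 mm. The last side view read white about 3 mm farther across with a widened outline, which I took as camera error.

**Lower tiles:** blue and green stayed within the 1–2 mm measuring noise while the upper two were cleared.

**Pinch pots:** the arm never worked near them, and the small one shows in the last scene view. The arm hid the big one there, so I did not see it again at the end.

**Disagreement with the description:** the fingertips sit about 11 mm behind the reported tool point at tile width, not 14 mm ahead of it. I found this with a light touch on the bare table (about 11 N) and used the measured value throughout.

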